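Clamp a sample tin on the bench shaker

TASK

Set the short sample tin upright into the round recess of the shaker, right down on its plate. Then swing the clamp arm round by its upright handle, up over the cam and on until it drops into the low notch and the pad holds the tin down; do not force the handle, let go of it, and leave the other things on the bench where they are.

Things in the scene. Friction and masses are not known exactly. Their poses are not given: they have to be found in the camera images.
- short_tin: The tin to clamp: plain metal sample tin with a pale paper band, 62 mm diameter, 64 mm high, about 0.25 kg, standing loose on the bench. Origin: centre of its underside, z up.
- tall_tin: A second, taller tin of the same make, 62 mm diameter, 94 mm high. Not wanted (it does not fit under the clamp); leave it. Origin: centre of its underside.
- shaker: Bench shaker, fixed: grey box 240 x 240 mm with a metal plate 76 mm above the bench; on it the recess block at the front and the clamp post behind (20 mm thick, washer 34 mm, top 217 mm above the bench; the cam drum round its foot 88 mm wide, up to 159 mm). Keep the gripper's body clear of the post when setting the tin. Origin: centre of the underside; x from front to back, y left, z up.
- seat (a point): Centre of the floor of the round recess, on the shaker's plate 76 mm above the bench, where the short tin's underside belongs. The recess is 65 mm wide, in a black block 98 x 98 mm, 12 mm high, with a 3 mm chamfer round the mouth. Axes as the shaker's. The post's axis is 115 mm from here along +x.
- pivot (a point): Point on the post's vertical axis, 193 mm above the bench, about which the arm swings. The cam collar round the post below is clamped there by hand, so ramp, crest, notch and stop lie together up to 0.18 rad before or behind the figures given: the arm's notch is somewhere between 1.22 and 1.58 rad and must be found by feel. In the notch the arm is locked: it swings back only if lifted 15 mm.
- handle (a point): Middle of the clamp arm's handle, an upright round black grip, 24 mm diameter, 64 mm high (32 mm above and below this point), at the free end of the flat steel arm (22 mm wide, 8 mm thick, just under the grip), 175 mm from the post's axis. It rises and falls with the arm and must be free to do so while it is turned; more than 20 N on it is forcing it.
- pad (a point): Centre of the underside of the arm's round rubber pad (28 mm diameter), 115 mm from the post's axis, under the arm.
- clamp_arm (a joint): Swing of the clamp arm about the post, rad, growing anticlockwise seen from above. 0 = parked at the left, clear of the tin (starts at 0 to 0.12); at 1.40 it points from the post straight over the seat. Stays where it is left. From about 0.36 to 0.89 the cam lifts it, then a level crest to about 1.30, then a steep-sided notch with its middle at 1.40 and 0.03 rad play to a solid stop.
- clamp_lift (a joint): Height of the clamp arm on its post, m: 0 parked, 0.010 on the crest, about -0.005 in the low notch with the pad resting on the short tin's lid. A spring presses it down on the cam with about 15 N. Pushing the handle sideways takes about 2 N on the level, 4 to 8 N up the ramp; at the drop the push falls to nothing, then the pad drags on the lid (some 5 N) and at the stop the push rises steeply.
- mixing_cup: Bystander: white open plastic cup, 72 mm wide, 85 mm high. Origin: centre of its underside.
- tape_roll: Bystander: roll of pale masking tape lying flat, 100 mm wide, 24 mm high. Origin: centre of its underside.
- spatula: Bystander: mixing spatula with a wooden handle, 200 mm long, lying flat.
- hardener: Bystander: small white bottle with a black cap, 48 mm wide, 115 mm high. Origin: centre of its underside.
- brush: Bystander: flat brush, 170 mm long, lying flat.
- lid_opener: Bystander: flat steel lid opener, 130 mm long, 22 mm wide, 5 mm high, lying flat.
Things that resemble listed ones, but are neither listed nor needed, are in the scene too. Leave any turquoise look-alike of the short_tin alone.

How it is judged (in metres and radians):
On the way, in this order (a step that is already met when the one before it is completed fails the run):
1. the short tin stands fully down in the recess (horizontal distance between short_tin and seat below 0.004 m and z of short_tin in the frame of seat below 0.003 m and angle between short_tin's own z axis and vertical below 0.06 rad), for 0.2 s.
2. the clamp arm is lifted on the cam's crest (value of joint clamp_lift above 0.007 m and value of joint clamp_arm above 0.5 rad), for 0.05 s.
At the end, for the whole second after the job is handed in: The short tin stands upright and at rest in the recess (within 4 mm of its centre and 3 mm of its floor, tilted under 0.06 rad), the clamp arm lies in the low notch (at least 3 mm below its parked height, past 1.15 rad) and its pad presses the lid with more than 5 N (all of step 1 and value of joint clamp_lift below -0.003 m and value of joint clamp_arm above 1.15 rad and contact force between clamp_lift and short_tin above 5 N and linear speed of short_tin below 0.01 m/s); the robot touches nothing.
It fails at once if the clamp arm is forced: more than 20 N between the robot and the arm (contact force between any of the fingers, the arm and clamp_lift above 20 N).
It fails at once if another thing on the bench is moved by more than 20 mm (distance of any of tall_tin, mixing_cup, tape_roll, spatula, hardener, brush, lid_opener from where it was at the start of the episode above 0.02 m).
It also fails if it takes over 72 s, if anything falls off the work surface, if the arm or the gripper's body presses on something with over 40 N, if the wrist force passes 120 N, or if a joint passes its speed limit or range.

ROBOT

A 6-joint arm with a two-finger parallel gripper is mounted at the origin on the work surface. World frame = base frame: x ahead of the robot, y to its left, z up, the work surface at z = 0. Lengths are in mm, angles in rad, forces in N, time in s.
With the tool pointing down it reaches from about 300 to 775 mm from the base axis. Payload 14.6 kg.
Tool frame: the origin (TCP) lies at the very end of the fingers, on their centre line; the grasp point (between the pads) lies manip.grasp_offset behind it (manip.grasp_offset is the distance from the TCP to the grasp point, in mm); z points along the fingers, y is the direction in which the jaws open and shut (so a half turn about z gives the same grasp; the last joint's range is limited). The gripper opens to 94 mm and grips with 3 to 60 N. Pads are 16 mm wide; open, the fingers measure 119 mm over their backs; the gripper's body (75 mm by 177 mm) begins 78 mm behind the grasp point.
Start: joints at [1.208, 0.3, 1.521, -0, 1.321, -0.067], TCP at [160.325, 526.104, 205.446] pointing down, gripper open.
Joint ranges: [-3.03, 3.03], [-0.79, 2.21], [0.23, 2.52], [-1.04, 4.18], [0, 3.07], [-2.55, 2.55]. Speed limits (rad/s): [2.22, 2.22, 2.57, 3.14, 3.14, 3.14].

INTERFACE

Orientations are given as [roll, pitch, yaw] about the fixed x, y, z axes, in that order (R = Rz(yaw) Ry(pitch) Rx(roll)).
In Python, from cell import manip gives the robot as it stands.
- The arm moves only by the tool send_rows, never from a script. Its argument "commands" is a list of rows, each a list of 2 entries, a list of its own where there are three numbers: the shift along the tool's x, y, z in m, then the turn about the tool's z in rad. A call has exactly 8 rows; each row is the pose to reach, as a shift and turn from the pose commanded when the call began, along the tool's axes at that moment; what a row does not reach only later rows make up. A row lasts 1/12 s, in which the tool goes at most 41.7 mm and 7.16 degrees, less where a joint would pass 70% of its speed; a pose out of reach is approached as far as the arm can. A call with a gripper value outside its range is refused whole. "hand" is the closure, from -1 (fully open) to 1 (shut), so that 0 is half open, set as the call begins (left out, the last holds). The fingers move at their own pace and stop on an object; "force" is the grip in N (left out, the last holds). Time passes only in rows, so rows that repeat a pose let the fingers close, or fill a call up. It gives the time, the measured TCP pose, the force and the opening at its end, in the units of the state.
- manip.read_state(): the state, without advancing time (a new reading comes with each control period).
- manip.camera(name): name is "scene" or "top" or "wrist"; returns the picture (384x512x3 uint8, red, green, blue); there is no depth.
- manip.camera_model(name): a dict with "K" (3x3 intrinsics, pixels), "k1" (the pictures are not rectified: a ray, as slopes to the right and down, at radius r is drawn at 1 + k1 r^2 times it, then the intrinsics apply), "eye" and "attitude" of the camera in the world; the wrist camera has in their place "mount" (4x4, takes a point from camera to tool coordinates, whose origin is the TCP and whose axes are the flange's). Camera axes: x right, y down, z forward; pixel columns grow to the right and rows downward; lengths in mm; the calibration is good to about 2 mm. A picture is of the moment at which its call begins: read the wrist's pose just before it. camera_model takes no time and is no camera call.
- manip.sign_off(): hands the job in, once; it reports no verdict.
The state is a dict: "clock": time; "joints": joint angles; "qd": joint speeds; "effort": joint torques, N m; "eef_pos": TCP position; "eef_rot": TCP orientation; "wrist_force": force on the tool from outside, world axes, zero at the start; "moment": the same for the moment, N m; "finger_gap": finger opening in mm.
Only numpy, scipy, OpenCV 4.12 (cv2) and the standard library are available. Lean on these libraries where they do the work, as an engineer would, in place of code of your own. Each camera call takes 0.05 s, during which the arm holds its last target.

## Working session

There is one attempt and no reset: what is moved stays moved. The work goes in short steps, Python scripts to look and compute and a tool call to move; the robot and the scene stay as the last step left them, time stands still between calls to the robot, and variables do not carry over. Pictures are saved under pics/ and viewed, and the job is handed in when it is done.

Besides the shell and the picture viewer there is one more tool, called after "Emit:" as a command line: name --argument value ..., lists and objects as JSON in quotes. send_rows: Moves the arm, as the interface text tells. Its arguments: {"type":"object","properties":{"commands":{"type":"array","items":{"type":"array"}},"hand":{"type":"number"},"force":{"type":"number"}},"required":["commands"]}

```bash
ls; mkdir -p pics
python3 - <<'E'
from cell import manip
import cv2,numpy as np
s=manip.read_state(); print(s); print(manip.grasp_offset)
for n in ["scene","top","wrist"]:
    im=manip.camera(n); cv2.imwrite(f"pics/{n}0.png",im[:,:,::-1]); print(n,manip.camera_model(n))
E
```

```text
pics
{'clock': 0.0, 'joints': array([ 1.20839366e+00,  3.00498335e-01,  1.52158490e+00, -7.76038587e-07,
        1.32071735e+00, -6.66341660e-02]), 'qd': array([ 0.00053038, -0.00107119,  0.00206392,  0.0006369 ,  0.00050948,
        0.00136131]), 'effort': array([ 5.19405803e-04, -5.31814992e+01, -3.52747321e+01,  7.08957645e-02,
        2.44008604e-02, -9.30212195e-05]), 'eef_pos': array([160.23636041, 525.85879198, 204.86978373]), 'eef_rot': array([-3.14038735e+00, -7.96799065e-05,  2.84582429e+00]), 'wrist_force': array([0.32234789, 0.02871683, 0.68366037]), 'moment': array([ 0.01319943,  0.00046867, -0.0844146 ]), 'finger_gap': 94.02776517191353}
18.8
scene {'K': array([[361.82576734,   0.        , 251.45097597],
       [  0.        , 361.82576734, 189.94208225],
       [  0.        ,   0.        ,   1.        ]]), 'k1': -0.06619951580354547, 'eye': array([1011.3356421 , -528.80379765,  761.46928378]), 'attitude': array([-2.32268461,  0.01333736,  0.73129746])}
top {'K': array([[440.40497451,   0.        , 258.74810192],
       [  0.        , 440.40497451, 188.89434027],
       [  0.        ,   0.        ,   1.        ]]), 'k1': 0.05659390960242678, 'eye': array([ 339.2306673 ,  -45.41615142, 1398.47649696]), 'attitude': array([-2.97449869,  0.00317479, -1.55537772])}
wrist {'K': array([[273.60505693,   0.        , 255.17732618],
       [  0.        , 273.60505693, 186.36663717],
       [  0.        ,   0.        ,   1.        ]]), 'k1': -0.04762147435527756, 'mount': array([[ 3.80258910e-04, -9.72192155e-01, -2.34184262e-01,
         6.87607509e+01],
       [ 9.99999900e-01,  4.24774755e-04, -1.39649919e-04,
        -8.86044103e-02],
       [ 2.35242118e-04, -2.34184185e-01,  9.72192220e-01,
        -1.78931271e+02],
       [ 0.00000000e+00,  0.00000000e+00,  0.00000000e+00,
         1.00000000e+00]])}
```

View pics/scene0.png

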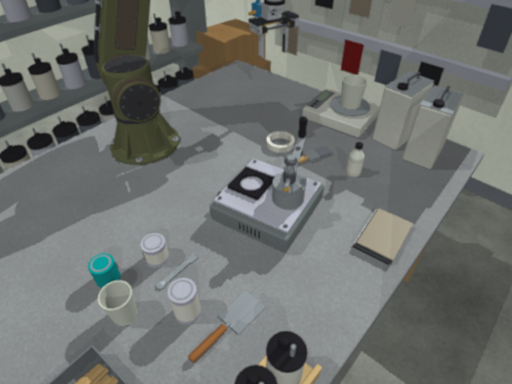

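View pics/top0.png

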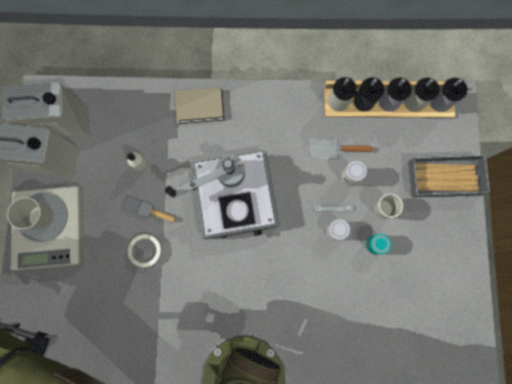

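View pics/wrist0.png

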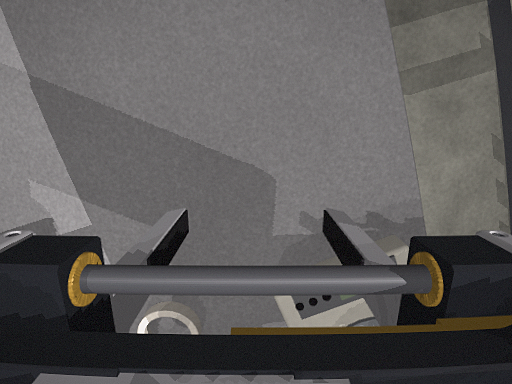

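The top view has +x up and +y left. The shaker sits at (235,195), the parked arm points left to its handle at (170,190), and the two tins are at (339,229) and (355,172). The turquoise look-alike is at (378,244). I'll enlarge these.

```bash
cat > h.py <<'E'
import numpy as np,cv2
from scipy.spatial.transform import Rotation as R
from cell import manip
def pose(name,st=None):
    m=manip.camera_model(name)
    if name=="wrist":
        st=st or manip.read_state()
        T=np.eye(4);T[:3,:3]=R.from_euler('xyz',st['eef_rot']).as_matrix();T[:3,3]=st['eef_pos']
        T=T@m['mount'];return m,T[:3,:3],T[:3,3]
    return m,R.from_euler('xyz',m['attitude']).as_matrix(),m['eye']
def ray(name,uv,st=None):
    m,Rm,e=pose(name,st);K=m['K']
    d=np.array([(uv[0]-K[0,2])/K[0,0],(uv[1]-K[1,2])/K[1,1]]);s=d.copy()
    for _ in range(20): s=d/(1+m['k1']*(s@s))
    v=Rm@np.array([s[0],s[1],1]);return e,v
def onz(name,uv,z,st=None):
    e,v=ray(name,uv,st);return e+v*(z-e[2])/v[2]
def proj(name,P,st=None):
    m,Rm,e=pose(name,st);P=np.atleast_2d(P);c=(P-e)@Rm
    s=c[:,:2]/c[:,2:];s=s*(1+m['k1']*(s**2).sum(1,keepdims=True))
    return s*m['K'][0,0]+m['K'][:2,2]
def tri(obs):
    A=np.zeros((3,3));b=np.zeros(3)
    for n,uv in obs:
        e,v=ray(n,uv);v=v/np.linalg.norm(v);M=np.eye(3)-np.outer(v,v);A+=M;b+=M@e
    return np.linalg.solve(A,b)
def crop(src,box,f,out):
    im=cv2.imread(src);x0,y0,x1,y1=box
    cv2.imwrite(out,cv2.resize(im[y0:y1,x0:x1],None,fx=f,fy=f,interpolation=cv2.INTER_CUBIC))
E
python3 - <<'E'
from h import *
crop("pics/top0.png",(155,140,285,245),6,"pics/c1.png")
crop("pics/top0.png",(300,130,420,260),4.5,"pics/c2.png")
crop("pics/scene0.png",(80,220,210,335),5,"pics/c3.png")
crop("pics/scene0.png",(200,110,340,250),4.2,"pics/c4.png")
E
```

```text
(no output)
```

View pics/c1.png

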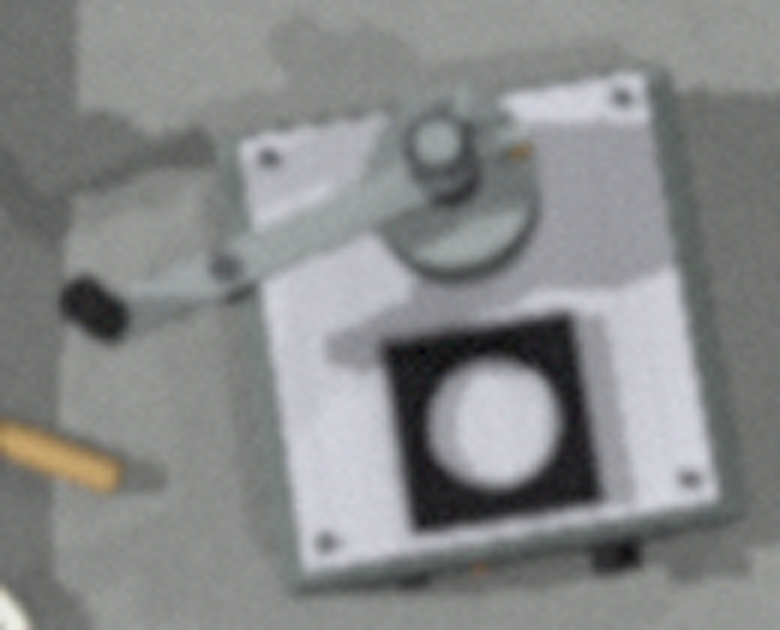

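View pics/c2.png

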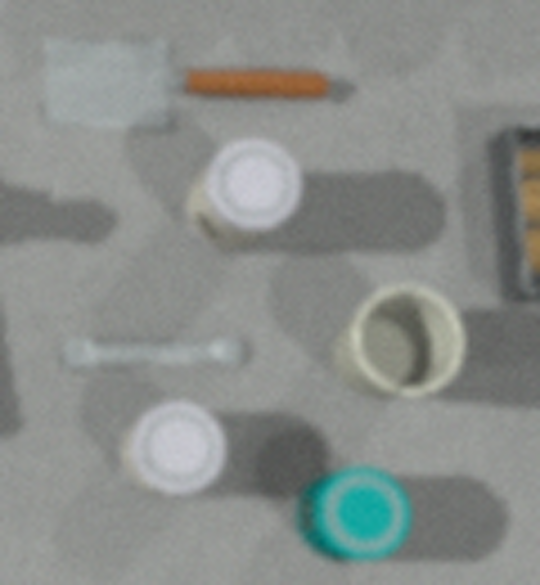

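View pics/c3.png

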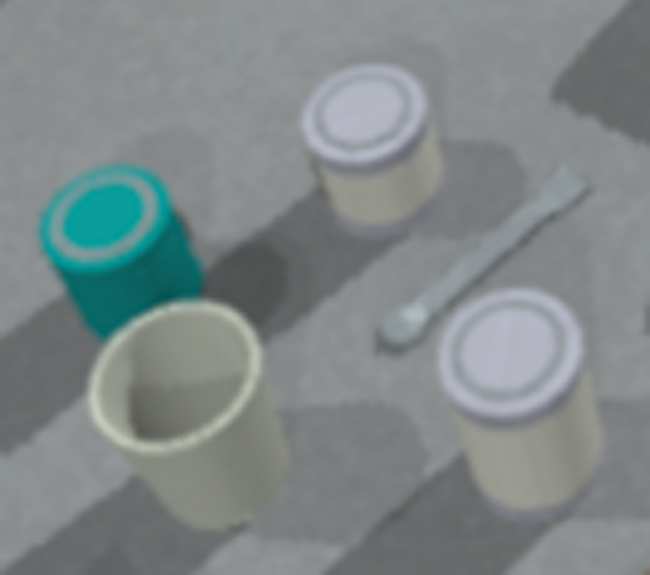

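View pics/c4.png

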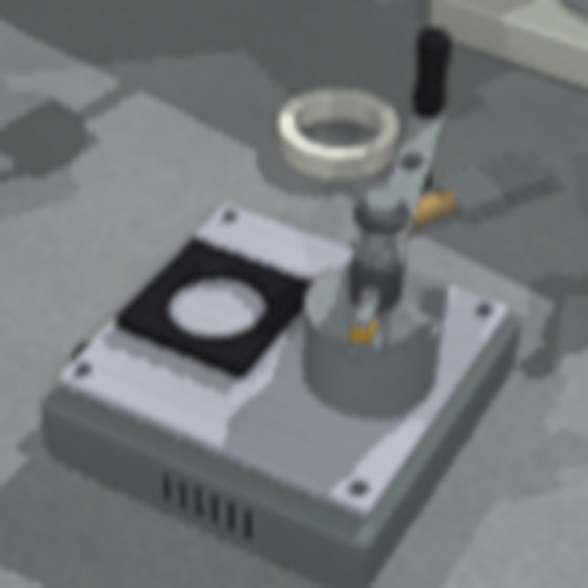

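c2 and c3 show the near tin as the shorter one: lid centre at top (339.8,229.3) and scene (153.2,243.2). The taller one is at top (356,171). I'll triangulate both, and the shaker features.

Run:
```python
from h import *
np.set_printoptions(precision=1,suppress=True)
print("short",tri([("top",(339.7,229.2)),("scene",(153.1,243.1))]), onz("top",(339.7,229.2),64), onz("scene",(153.1,243.1),64))
print("tall",tri([("top",(356.3,170.8)),("scene",(182.1,290.7))]))
c1=lambda p:(155+(p[0]+.5)/6-.5,140+(p[1]+.5)/6-.5)
c4=lambda p:(200+(p[0]+.5)/4.2-.5,110+(p[1]+.5)/4.2-.5)
sc=np.array([onz("top",c1(p),76)[:2] for p in [(268,158),(622,97),(690,480),(327,543)]]);print("screws",sc,sc.mean(0))
s4=np.array([onz("scene",c4(p),76)[:2] for p in [(484,310),(360,488),(83,371),(230,217)]]);print("screws scene",s4,s4.mean(0))
bt=np.array([onz("top",c1(p),88)[:2] for p in [(385,347),(570,317),(600,497),(415,528)]]);print("block",bt,bt.mean(0))
b4=np.array([onz("scene",c4(p),88)[:2] for p in [(195,243),(312,283),(237,373),(120,317)]]);print("block scene",b4,b4.mean(0))
print("mouth",onz("top",c1((494,424)),87)[:2],onz("scene",c4((217,307)),87)[:2])
print("post",onz("top",c1((438,140)),217)[:2],onz("scene",c4((383,212)),217)[:2])
for M in (sc,s4,bt,b4):
    for a,b in ((0,1),(1,2),(2,3),(3,0)):
        d=M[b]-M[a];print(np.linalg.norm(d).round(1),np.degrees(np.arctan2(d[1],d[0])).round(1),end='; ')
    print()
```

```text
short [ 446.3 -282.4   59.3] [ 444.5 -283.8   64. ] [ 451.6 -281.9   64. ]
tall [ 621.  -330.1   89.3]
screws [[631.  146. ]
 [665.8 -34.6]
 [469.1 -71.8]
 [434.9 109. ]] [550.2  37.1]
screws scene [[632.  148.5]
 [666.9 -31.4]
 [470.6 -70.2]
 [436.7 111.2]] [551.5  39.5]
block [[532.4  82. ]
 [549.  -10.4]
 [458.7 -27. ]
 [442.   64.4]] [495.5  27.2]
block scene [[447.6  62.4]
 [535.7  83. ]
 [554.9 -15.3]
 [462.  -26.4]] [500.   25.9]
mouth [494.5  26.5] [502.9  23.7]
post [609.5  48.1] [618.2  40.7]
183.9 -79.1; 200.2 -169.3; 184.1 100.7; 199.6 10.7; 
183.3 -79.0; 200.1 -168.8; 184.6 100.6; 198.8 10.8; 
93.9 -79.8; 91.8 -169.6; 92.9 100.4; 92.1 11.1; 
90.5 13.1; 100.1 -79.0; 93.6 -173.2; 90.0 99.2;
```

```bash
cat >> h.py <<'E'
def to(x,y,z,yaw=None):
    """tool-axis shift (m) and turn to bring TCP to world x,y,z (mm), tool down with yaw, from the measured pose"""
    s=manip.read_state();M=R.from_euler('xyz',s['eef_rot']).as_matrix()
    d=M.T@(np.array([x,y,z])-s['eef_pos'])/1000
    t=0 if yaw is None else -((yaw-s['eef_rot'][2]+np.pi)%(2*np.pi)-np.pi)
    print("shift",d.round(4),"turn",round(t,4))
def st():
    s=manip.read_state();print(round(s['clock'],2),s['eef_pos'].round(1),s['eef_rot'].round(3),s['wrist_force'].round(1),round(s['finger_gap'],1))
def snap(name,out,box=None,f=1):
    s=manip.read_state();im=manip.camera(name)[:,:,::-1];cv2.imwrite(out,im);np.save(out+".npy",np.r_[s['eef_pos'],s['eef_rot']]);return s
def ld(out):
    a=np.load(out+".npy");return dict(eef_pos=a[:3],eef_rot=a[3:])
E
python3 -c "
from h import *
to(390,10,260,0.188);st()"
```

```text
shift [-0.3702 -0.4266 -0.0546] turn 2.6577
0.15 [160.3 525.9 205. ] [-3.141 -0.     2.846] [-0.5 -0.1 -0.4] 94.1
```

Emit:
send_rows --commands '[[[-0.01,-0.012,-0.003],0.08],[[-0.034,-0.04,-0.007],0.2],[[-0.062,-0.072,-0.012],0.32],[[-0.09,-0.104,-0.017],0.44],[[-0.118,-0.136,-0.022],0.56],[[-0.146,-0.168,-0.027],0.68],[[-0.174,-0.2,-0.032],0.8],[[-0.2,-0.23,-0.037],0.92]]'

```text
clock: 0.82
eef_pos: [283.0, 249.6, 242.1]
eef_rot: [3.141, 0.0, 1.92]
wrist_force: [0.6, -0.7, 0.1]
finger_gap: 93.9
```

```bash
python3 -c "
from h import *
to(390,10,260,0.188);st()"
```

```text
shift [-0.2618  0.0184 -0.0179] turn 1.7324
0.82 [283.  249.6 242.1] [3.141 0.    1.92 ] [ 0.6 -0.7  0.1] 93.9
```

Emit:
send_rows --commands '[[[-0.03,0.002,-0.002],0.12],[[-0.062,0.004,-0.004],0.24],[[-0.095,0.006,-0.006],0.36],[[-0.13,0.008,-0.008],0.48],[[-0.165,0.011,-0.011],0.6],[[-0.2,0.014,-0.014],0.72],[[-0.235,0.016,-0.016],0.84],[[-0.262,0.018,-0.018],0.96]]'

```text
clock: 1.48
eef_pos: [391.3, 9.8, 260.1]
eef_rot: [3.141, 0.0, 0.959]
wrist_force: [0.8, 0.5, 0.1]
finger_gap: 93.7
```

Emit:
send_rows --commands '[[[0,0,0],0.12],[[0,0,0],0.24],[[0,0,0],0.36],[[0,0,0],0.48],[[0,0,0],0.6],[[0,0,0],0.71],[[0,0,0],0.77],[[0,0,0],0.77]]'

```text
clock: 2.15
eef_pos: [390.8, 12.1, 259.8]
eef_rot: [-3.141, 0.0, 0.193]
wrist_force: [-0.5, 0.1, 0.6]
finger_gap: 94.1
```

```bash
python3 -c "
from h import *
st();snap('wrist','pics/w1.png')"
```

```text
2.15 [390.8  12.1 259.8] [-3.141  0.     0.193] [-0.5  0.1  0.6] 94.1
```

View pics/w1.png

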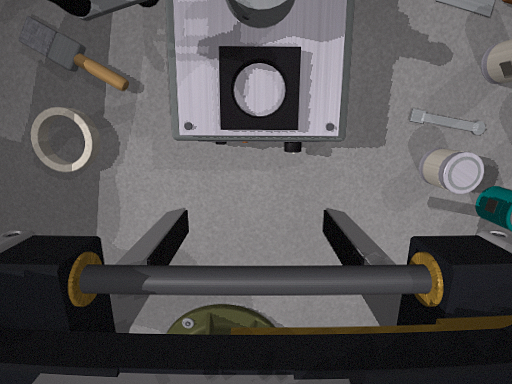

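The wrist view shows the recess block squarely at about (260,88), front screws at (188,126) and (330,127), and the short tin at (453,171).

```bash
python3 -c "
from h import *
crop('pics/w1.png',(170,0,350,140),4.4,'pics/w1a.png')
crop('pics/w1.png',(400,95,512,225),4.4,'pics/w1b.png')"
```

```text
(no output)
```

View pics/w1a.png

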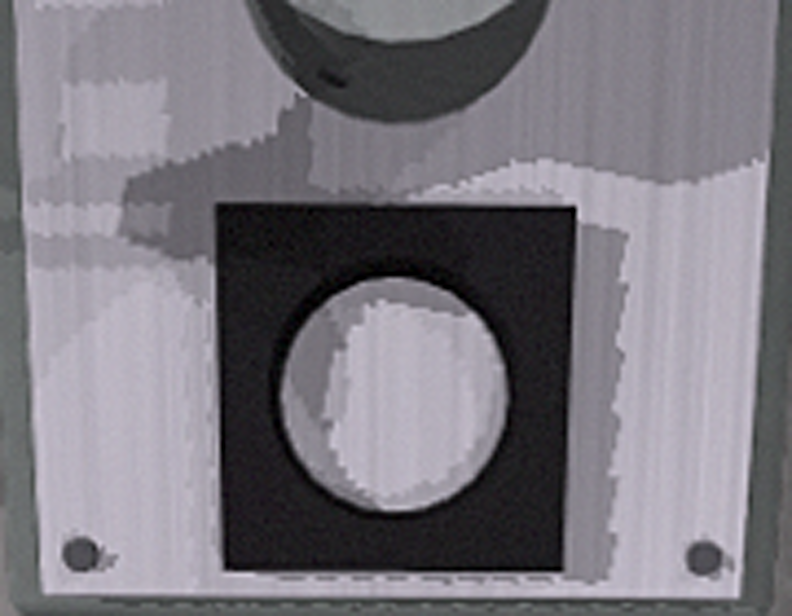

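View pics/w1b.png

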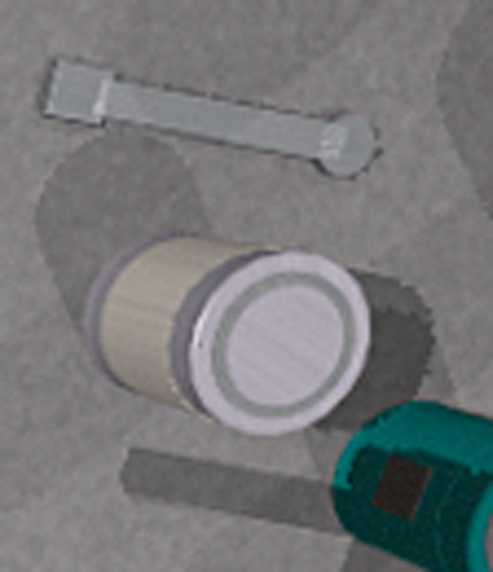

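Run:
```python
from h import *
np.set_printoptions(precision=1,suppress=True)
s=ld('pics/w1.png')
a=lambda p:(170+(p[0]+.5)/4.4-.5,(p[1]+.5)/4.4-.5)
b=lambda p:(400+(p[0]+.5)/4.4-.5,95+(p[1]+.5)/4.4-.5)
B=np.array([onz('wrist',a(p),88,s)[:2] for p in [(217,205),(576,208),(564,570),(223,571)]]);print(B,B.mean(0))
S=np.array([onz('wrist',a(p),76,s)[:2] for p in [(81,554),(704,558)]]);print('screws',S,np.linalg.norm(S[0]-S[1]))
for i in range(4):
    d=B[(i+1)%4]-B[i];print(np.linalg.norm(d),np.degrees(np.arctan2(d[1],d[0])))
d=S[1]-S[0];print(np.degrees(np.arctan2(d[1],d[0])))
for z in(76,85):
  q=[onz('wrist',a(p),z,s)[:2] for p in [(281,394),(509,394),(395,277),(395,512)]];print('hole',z,(q[0]+q[1]+q[2]+q[3])/4,np.linalg.norm(q[0]-q[1]),np.linalg.norm(q[2]-q[3]))
q=[onz('wrist',b(p),63,s)[:2] for p in [(190,343),(369,343),(280,251),(280,435)]];print('tin',sum(q)/4,np.linalg.norm(q[0]-q[1]),np.linalg.norm(q[2]-q[3]))
```

```text
[[532.7  84.2]
 [550.7 -11.1]
 [455.9 -29.4]
 [436.9  66.3]] [494.1  27.5]
screws [[433.2 109.8]
 [467.5 -71.3]] 184.3346859607478
96.98150025335487 -79.33500338528685
96.51123621120516 -169.07792586211767
97.59082185952032 101.25055781825527
97.50777302860524 10.564401911333613
-79.2754948212634
hole 76 [494.7  27.4] 65.4850152002669 64.74174434361527
hole 85 [493.8  27.4] 63.86030537783312 63.13547537299831
tin [ 444.2 -282. ] 62.21160505883695 62.12158160886281
```

Run:
```python
from h import *
np.set_printoptions(precision=1,suppress=True)
s=ld('pics/w1.png')
c2=lambda p:(300+(p[0]+.5)/4.5-.5,130+(p[1]+.5)/4.5-.5)
b=lambda p:(400+(p[0]+.5)/4.4-.5,95+(p[1]+.5)/4.4-.5)
print('turq',onz('top',c2((365,512)),64),onz('top',c2((365,512)),94))
print('cup',onz('top',c2((407,338)),85))
print('opener',[onz('top',c2(p),4)[:2] for p in [(68,352),(240,352)]],[onz('wrist',b(p),4,s)[:2] for p in [(60,90),(365,150)]])
to(444.5,-282,140,0.188)
```

```text
turq [ 404.3 -405.2   64. ] [ 402.8 -397.1   94. ]
cup [ 518.6 -430.9   85. ]
opener [array([ 515.9, -216.5]), array([ 517.8, -337.6])] [array([ 513.3, -215.9]), array([ 517.3, -336.6])]
shift [-0.   0.3  0.1] turn 0.009
```

Emit:
send_rows --commands '[[[0,0.02,0],0],[[0,0.058,0],0],[[0,0.098,0.005],0],[[0,0.138,0.015],0],[[0,0.178,0.03],0],[[0,0.218,0.05],0],[[0,0.258,0.07],0.005],[[0,0.29,0.09],0.009]]'

```text
clock: 2.87
eef_pos: [446.8, -271.9, 171.0]
eef_rot: [3.141, -0.001, 0.189]
wrist_force: [0.4, -0.5, 0.8]
finger_gap: 93.9
```

```bash
python3 -c "
from h import *
np.set_printoptions(suppress=True)
st();snap('wrist','pics/w2.png');to(444.5,-282,25,0.188)"
```

```text
2.87 [ 446.8 -271.9  171. ] [ 3.141 -0.001  0.189] [ 0.4 -0.5  0.8] 93.9
shift [-0.002   0.0067  0.1405] turn -0.0015
```

View pics/w2.png

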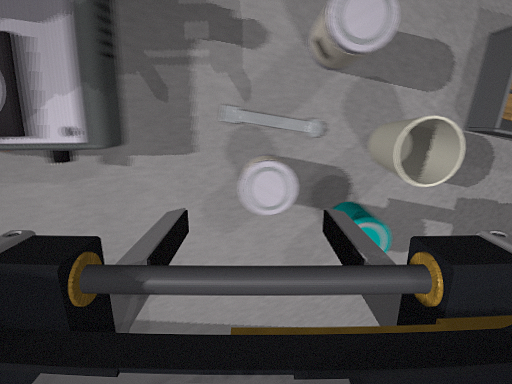

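```bash
python3 -c "
from h import *
s=ld('pics/w2.png')
crop('pics/w2.png',(220,140,320,230),6,'pics/w2a.png')
print(onz('wrist',(268,186),63,s),proj('wrist',[[444.5,-282,63]],s));st();to(444.5,-282,25,0.188)"
```

```text
[ 447.17578927 -285.61199304   63.        ] [[264.23036018 187.75426593]]
2.92 [ 445.9 -275.4  165.5] [-3.138  0.004  0.187] [-2.1 -1.7 -4.8] 93.7
shift [-0.002   0.0067  0.1405] turn -0.0015
```

View pics/w2a.png

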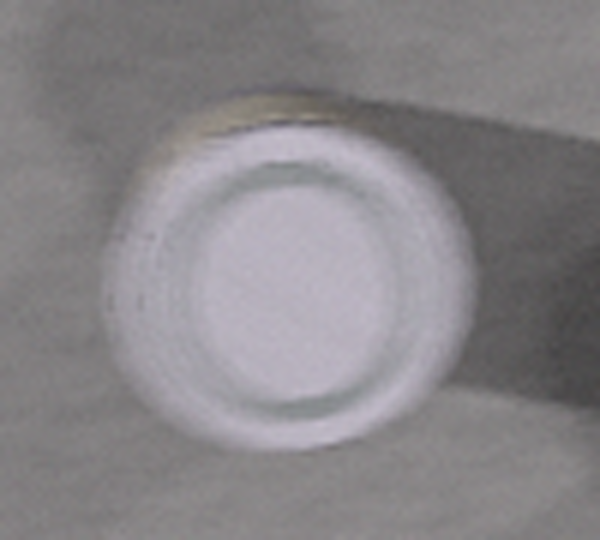

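Emit:
send_rows --commands '[[[0,0.002,0.01],0],[[0,0.004,0.03],0],[[0,0.004,0.05],0],[[0,0.004,0.06],0],[[0,0.004,0.06],0],[[0,0.004,0.06],0],[[0,0.004,0.06],0],[[0,0.004,0.06],0]]'

```text
clock: 3.58
eef_pos: [448.1, -273.7, 112.9]
eef_rot: [3.14, -0.001, 0.187]
wrist_force: [-0.3, -0.7, 0.1]
finger_gap: 94.1
```

```bash
python3 -c "
from h import *
np.set_printoptions(suppress=True)
st();snap('wrist','pics/w3.png');st();to(444.5,-282,25,0.188);crop('pics/w3.png',(200,120,340,230),5,'pics/w3a.png')"
```

```text
3.58 [ 448.1 -273.7  112.9] [ 3.14  -0.001  0.187] [-0.3 -0.7  0.1] 94.1
3.63 [ 448.  -273.7  112.7] [ 3.14  -0.001  0.187] [ 0.1 -1.1  0.3] 94.1
shift [-0.0051  0.0074  0.0877] turn -0.0007
```

View pics/w3a.png

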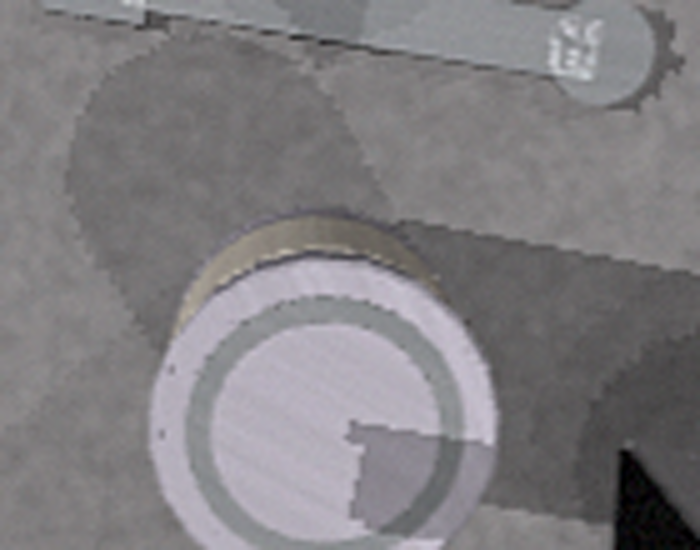

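```bash
python3 -c "
from h import *
np.set_printoptions(suppress=True)
s=ld('pics/w3.png')
p=onz('wrist',(264.5,206.3),63,s);print(p);to(p[0],p[1],25,0.188)
q=[onz('wrist',(200+a/5-.4,206.3),63,s) for a in (150,497)];print(np.linalg.norm(q[0]-q[1]))"
```

```text
[ 443.07839133 -282.65508142   63.        ]
shift [-0.0066  0.0077  0.0877] turn -0.0007
60.85703229055832
```

Emit:
send_rows --commands '[[[-0.003,0.004,0],0],[[-0.006,0.008,0.01],0],[[-0.006,0.008,0.03],0],[[-0.006,0.008,0.05],0],[[-0.006,0.008,0.07],0],[[-0.006,0.008,0.084],0],[[-0.006,0.008,0.088],0],[[-0.006,0.008,0.088],0]]'

```text
clock: 4.3
eef_pos: [442.4, -282.5, 22.4]
eef_rot: [-3.14, 0.001, 0.187]
wrist_force: [-0.0, 0.7, -0.2]
finger_gap: 93.7
```

Emit:
send_rows --commands '[[[0,0,0],0],[[0,0,0],0],[[0,0,0],0],[[0,0,0],0],[[0,0,0],0],[[0,0,0],0],[[0,0,0],0],[[0,0,0],0]]' --hand 1 --force 25

```text
clock: 4.97
eef_pos: [443.3, -282.7, 24.0]
eef_rot: [3.141, -0.0, 0.187]
wrist_force: [-0.9, 0.2, 5.0]
finger_gap: 61.2
```

```bash
python3 -c "
from h import *
np.set_printoptions(suppress=True)
st();to(494.3,27.3,150,0.188)"
```

```text
4.97 [ 443.3 -282.7   24. ] [ 3.141 -0.     0.187] [-0.9  0.2  5. ] 61.2
shift [ 0.1078 -0.2951 -0.1261] turn -0.0012
```

Emit:
send_rows --commands '[[[0,0,-0.005],0],[[0,0,-0.02],0],[[0,0,-0.045],0],[[0,0,-0.075],0],[[0,0,-0.105],0],[[0,0,-0.124],0],[[0,0,-0.13],0],[[0,0,-0.13],0]]'

```text
clock: 5.63
eef_pos: [443.4, -282.8, 154.5]
eef_rot: [3.14, -0.001, 0.187]
wrist_force: [0.3, 0.5, -3.1]
finger_gap: 61.8
```

Emit:
send_rows --commands '[[[0.005,-0.015,0],0],[[0.018,-0.05,0],0],[[0.032,-0.088,0],0],[[0.046,-0.126,0],0],[[0.06,-0.164,0],0],[[0.072,-0.198,0],0],[[0.082,-0.225,0],0],[[0.088,-0.24,0],0]]'

```text
clock: 6.3
eef_pos: [484.2, -27.4, 151.7]
eef_rot: [-3.14, 0.003, 0.189]
wrist_force: [0.1, -0.7, -3.3]
finger_gap: 61.7
```

```bash
python3 -c "
from h import *
np.set_printoptions(suppress=True)
st();to(494.3,27.3,150,0.188)"
```

```text
6.3 [484.2 -27.4 151.7] [-3.14   0.003  0.189] [ 0.1 -0.7 -3.3] 61.7
shift [ 0.0202 -0.0519  0.0017] turn 0.0009
```

Emit:
send_rows --commands '[[[0.005,-0.015,0],0],[[0.012,-0.035,0],0],[[0.018,-0.05,0],0],[[0.0197,-0.0552,0.005],0],[[0.0197,-0.0552,0.02],0],[[0.0197,-0.0552,0.026],0],[[0.0197,-0.0552,0.026],0],[[0.0197,-0.0552,0.026],0]]'

```text
clock: 6.97
eef_pos: [493.7, 27.0, 126.9]
eef_rot: [-3.141, 0.002, 0.186]
wrist_force: [0.3, -0.2, -3.0]
finger_gap: 62.0
```

```bash
python3 -c "
from h import *
np.set_printoptions(suppress=True)
st();snap('wrist','pics/w4.png');snap('scene','pics/s4.png');snap('top','pics/t4.png');to(494.3,27.3,110,0.188);
crop('pics/s4.png',(190,90,340,250),3.7,'pics/s4a.png');crop('pics/t4.png',(155,110,285,245),4.4,'pics/t4a.png')"
```

```text
6.97 [493.7  27.  126.9] [-3.141  0.002  0.186] [ 0.3 -0.2 -3. ] 62.0
shift [ 0.     -0.0002  0.018 ] turn -0.0017
```

View pics/w4.png

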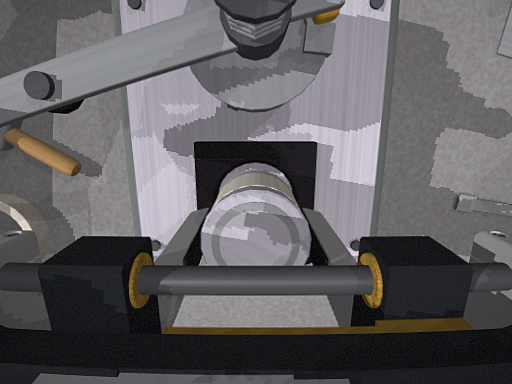

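View pics/s4a.png

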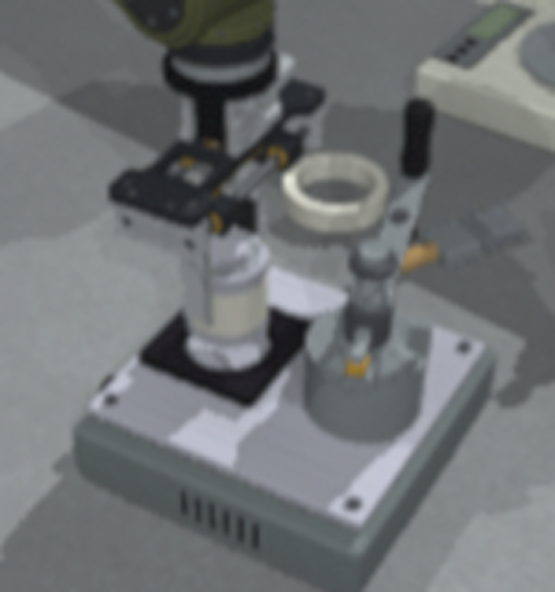

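View pics/t4a.png

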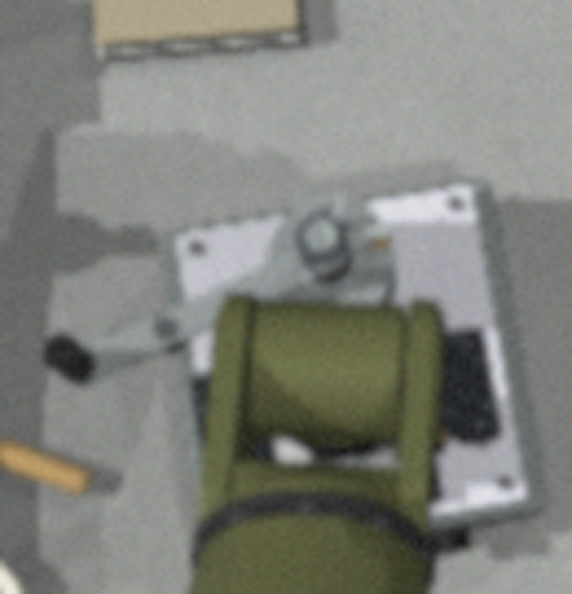

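Emit:
send_rows --commands '[[[0,0,0.003],0],[[0,0,0.006],0],[[0,0,0.009],0],[[0,0,0.012],0],[[0,0,0.015],0],[[0,0,0.018],0],[[0,0,0.018],0],[[0,0,0.018],0]]'

```text
clock: 7.78
eef_pos: [494.0, 27.5, 109.4]
eef_rot: [-3.142, 0.0, 0.187]
wrist_force: [-0.4, 0.2, -3.1]
finger_gap: 61.7
```

Emit:
send_rows --commands '[[[0,0,0.001],0],[[0,0,0.002],0],[[0,0,0.003],0],[[0,0,0.004],0],[[0,0,0.005],0],[[0,0,0.005],0],[[0,0,0.005],0],[[0,0,0.005],0]]'

```text
clock: 8.45
eef_pos: [494.2, 27.5, 104.6]
eef_rot: [3.142, -0.0, 0.187]
wrist_force: [-0.2, 0.3, -2.7]
finger_gap: 61.6
```

Emit:
send_rows --commands '[[[0,0,0.001],0],[[0,0,0.002],0],[[0,0,0.003],0],[[0,0,0.004],0],[[0,0,0.0045],0],[[0,0,0.005],0],[[0,0,0.005],0],[[0,0,0.005],0]]'

```text
clock: 9.12
eef_pos: [494.1, 27.5, 100.0]
eef_rot: [3.142, -0.0, 0.187]
wrist_force: [-4.7, 0.2, 5.3]
finger_gap: 61.4
```

Emit:
send_rows --commands '[[[0,0,0],0],[[0,0,0],0],[[0,0,0],0],[[0,0,0],0],[[0,0,0],0],[[0,0,0],0],[[0,0,0],0],[[0,0,0],0]]' --hand -0.75

```text
clock: 9.78
eef_pos: [494.1, 27.5, 99.6]
eef_rot: [-3.142, -0.0, 0.187]
wrist_force: [0.4, -0.7, 0.0]
finger_gap: 82.1
```

```bash
python3 -c "
from h import *
st();snap('wrist','pics/w5.png');snap('scene','pics/s5.png');crop('pics/w5.png',(150,100,360,270),3.7,'pics/w5a.png')
crop('pics/s5.png',(220,140,300,220),7,'pics/s5a.png')"
```

```text
9.78 [494.1  27.5  99.6] [-3.142 -0.     0.187] [ 0.4 -0.7  0. ] 82.1
```

View pics/w5a.png

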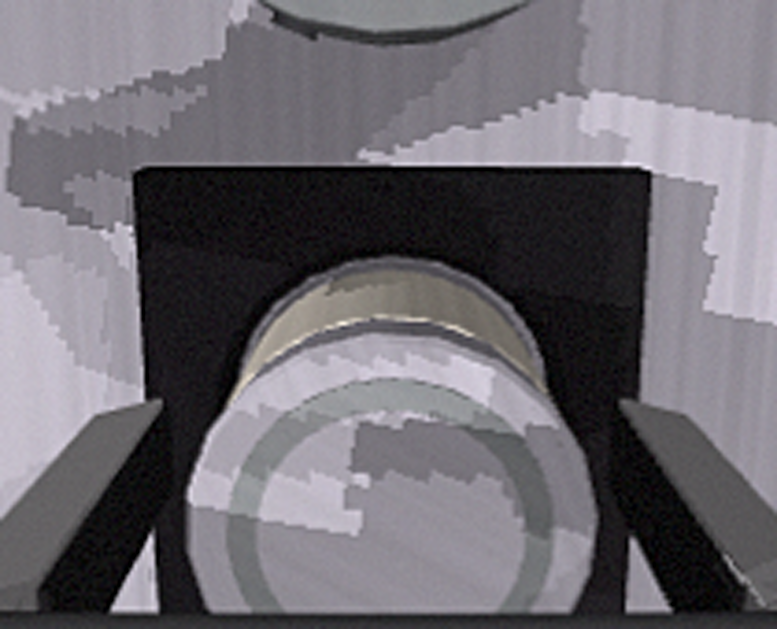

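View pics/s5a.png

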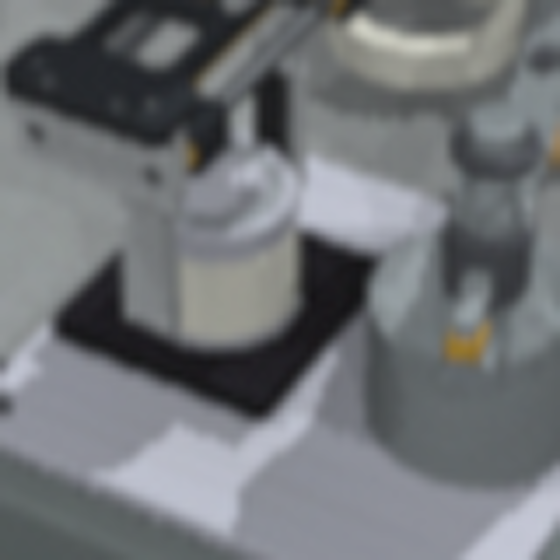

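Seated: the lower rim is hidden in the block all round. Next I raise the arm clear and locate the handle.

Emit:
send_rows --commands '[[[0,0,-0.005],0],[[0,0,-0.02],0],[[0,0,-0.045],0],[[0,0,-0.075],0],[[0,0,-0.11],0],[[0,0,-0.15],0],[[0,0,-0.18],0],[[0,0,-0.19],0]]'

```text
clock: 10.55
eef_pos: [495.0, 27.5, 294.9]
eef_rot: [3.14, -0.007, 0.187]
wrist_force: [0.6, -0.5, 0.3]
finger_gap: 82.3
```

Run:
```python
from h import *
np.set_printoptions(precision=1,suppress=True)
st()
c1=lambda p:(155+(p[0]+.5)/6-.5,140+(p[1]+.5)/6-.5)
c4=lambda p:(200+(p[0]+.5)/4.2-.5,110+(p[1]+.5)/4.2-.5)
print(tri([("top",c1((94,308))),("scene",c4((431,70)))]))
print('top end',tri([("top",c1((83,295))),("scene",c4((433,37)))]))
y=np.radians(10.8);u=np.array([np.cos(y),np.sin(y)]);seat=np.array([494.3,27.3]);post=seat+115*u
for t in (0,.06,.12):
    a=y+np.pi-1.4+t;print(t,post+175*np.array([np.cos(a),np.sin(a)]))
for z in (170,190,210,230): print(z,onz("top",c1((94,308)),z)[:2],onz("scene",c4((431,70)),z)[:2])
```

```text
10.55 [495.   27.5 294.9] [ 3.1 -0.   0.2] [ 0.6 -0.5  0.3] 82.3
[533.3 206.5 195.2]
top end [534.1 205.5 222. ]
0 [545.7 212.7]
0.06 [536.  208.7]
0.12 [526.6 204.1]
170 [536.8 211.3] [512.3 239.9]
190 [533.6 207.1] [529.2 213.9]
210 [530.4 202.9] [546.1 187.9]
230 [527.2 198.8] [563.  161.9]
```

Emit:
send_rows --commands '[[[0,0,0],0],[[0,0,0],0],[[0,0,0],0],[[0,0,0],0],[[0,0,0],0],[[0,0,0],0],[[0,0,0],0],[[0,0,0],0]]' --hand 0.06 --force 15

```text
clock: 11.22
eef_pos: [494.1, 27.5, 289.4]
eef_rot: [-3.142, 0.0, 0.187]
wrist_force: [0.3, 0.7, 0.9]
finger_gap: 44.0
```

```bash
python3 -c "
from h import *
st();s=snap('wrist','pics/w6.png');crop('pics/w6.png',(0,0,300,260),2.2,'pics/w6a.png');st()
print(proj('wrist',[[534,207,225],[534,207,163],[607,49,217],[494,27,140]],s))"
```

```text
11.22 [494.1  27.5 289.4] [-3.142  0.     0.187] [0.3 0.7 0.9] 44.0
11.27 [494.1  27.5 289.5] [-3.142  0.     0.187] [-0.1 -0.3 -0.3] 44.1
[[ 64.42957397 115.06363513]
 [101.93030382 115.82616816]
 [255.47748375  63.01776884]
 [255.86630031 176.3580446 ]]
```

View pics/w6a.png

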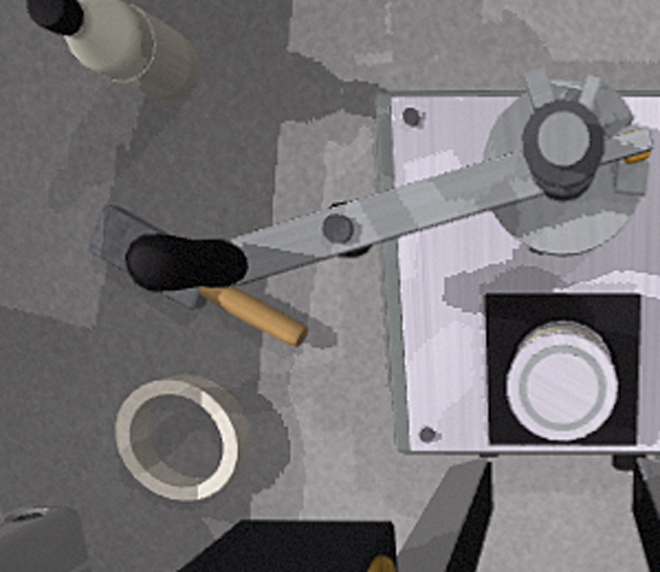

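```bash
python3 -c "
from h import *
np.set_printoptions(precision=1,suppress=True)
s=ld('pics/w6.png')
for z in (215,220,225,230): print(z,onz('wrist',(70.5,118.6),z,s))
for z in (155,160,165): print(z,onz('wrist',(101,119),z,s))
to(533,203,288,2.01)
import numpy as np
h=np.array([533,203.]);p=np.array([607.3,48.9]);print(np.linalg.norm(h-p),np.arctan2(*(h-p)[::-1]))
"
```

```text
215 [530.7 207.9 215. ]
220 [531.3 204.6 220. ]
225 [531.9 201.3 225. ]
230 [532.4 198.  230. ]
155 [529.6 212.2 155. ]
160 [530.1 209.5 160. ]
165 [530.6 206.7 165. ]
shift [ 0.1 -0.2  0. ] turn -1.8232
171.07688330104682 2.0200658417028174
```

Emit:
send_rows --commands '[[[0.005,-0.011,0],-0.08],[[0.014,-0.033,0],-0.2],[[0.025,-0.06,0],-0.32],[[0.036,-0.088,0],-0.44],[[0.047,-0.116,0],-0.56],[[0.058,-0.142,0],-0.68],[[0.066,-0.16,0],-0.8],[[0.0694,-0.1684,0],-0.92]]'

```text
clock: 11.93
eef_pos: [531.1, 208.2, 289.1]
eef_rot: [-3.141, 0.0, 1.115]
wrist_force: [-0.3, -0.4, 0.8]
finger_gap: 44.2
```

Emit:
send_rows --commands '[[[0,0,0],-0.12],[[0,0,0],-0.24],[[0,0,0],-0.36],[[0,0,0],-0.48],[[0,0,0],-0.6],[[0,0,0],-0.72],[[0,0,0],-0.84],[[0,0,0],-0.91]]'

```text
clock: 12.6
eef_pos: [531.0, 205.8, 289.5]
eef_rot: [-3.141, -0.0, 2.024]
wrist_force: [-0.3, -0.7, -0.5]
finger_gap: 44.1
```

```bash
python3 -c "
from h import *
np.set_printoptions(suppress=True)
st();snap('wrist','pics/w7.png');snap('scene','pics/s7.png');st();to(531,206,185,2.023);crop('pics/s7.png',(200,60,360,240),3.2,'pics/s7a.png')"
```

```text
12.6 [531.  205.8 289.5] [-3.141 -0.     2.024] [-0.3 -0.7 -0.5] 44.1
12.7 [531.  205.8 289.5] [-3.141 -0.     2.018] [-0.4  0.7  0.1] 43.8
shift [0.0002 0.0001 0.1045] turn -0.005
```

View pics/w7.png

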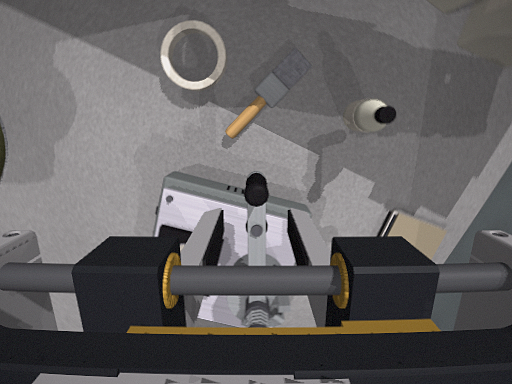

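View pics/s7a.png

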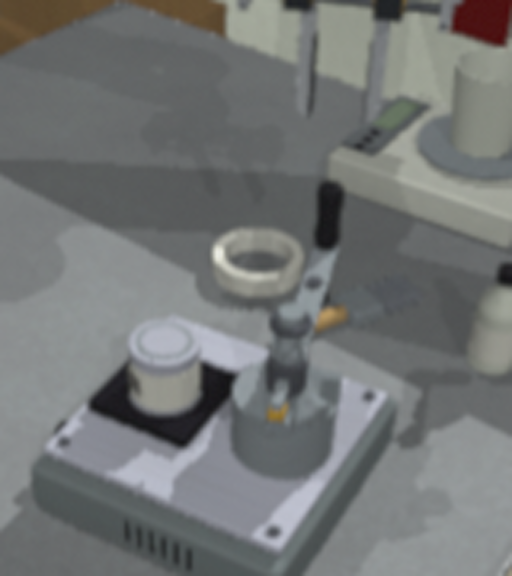

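```bash
python3 -c "
from h import *
s=ld('pics/w7.png')
crop('pics/w7.png',(210,150,310,240),6,'pics/w7a.png')
print(proj('wrist',[[531,206,220],[531,206,156]],s))"
```

```text
[[256.25116831 194.90817732]
 [256.07169297 180.40596524]]
```

View pics/w7a.png

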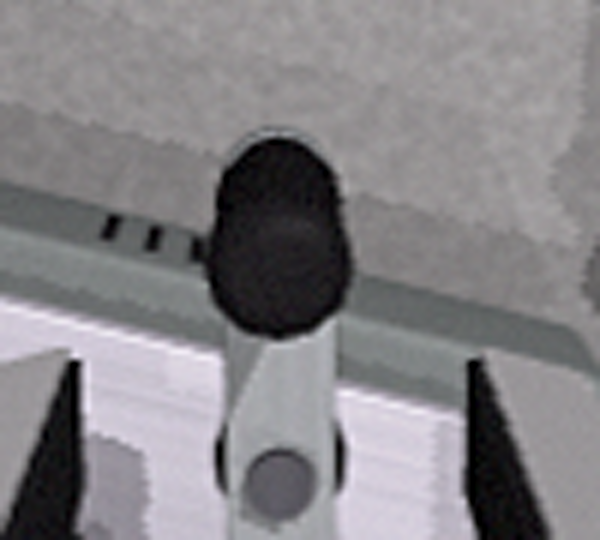

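Emit:
send_rows --commands '[[[0,0,0.01],0],[[0,0,0.03],0],[[0,0,0.052],0],[[0,0,0.074],0],[[0,0,0.092],0],[[0,0,0.102],0],[[0,0,0.104],0],[[0,0,0.104],0]]'

```text
clock: 13.37
eef_pos: [530.9, 205.8, 185.3]
eef_rot: [-3.141, -0.0, 2.016]
wrist_force: [0.2, 0.2, 1.0]
finger_gap: 44.4
```

```bash
cat >> h.py <<'E'
def arc(th0,th1,n=8,r=175.0,gap=10.0,post=(607.3,48.9),base=1.93):
    """rows along the arc from the state now: TCP leads so that the handle centre trails by -gap... prints shifts; th = arm angle of jaw centre"""
    s=manip.read_state();yaw=s['eef_rot'][2];M=np.array([[np.cos(yaw),np.sin(yaw)],[np.sin(yaw),-np.cos(yaw)]])
    for k in range(1,n+1):
        t=th0+(th1-th0)*k/n;a=base+t
        P=np.array(post)+r*np.array([np.cos(a),np.sin(a)]);d=M@(P-s['eef_pos'][:2])/1000
        tr=-((a-yaw+np.pi)%(2*np.pi)-np.pi)
        print([[round(float(d[0]),4),round(float(d[1]),4),0],round(float(tr),3)],end=',')
    print()
def ang():
    s=manip.read_state();v=s['eef_pos'][:2]-np.array([607.3,48.9]);a=np.arctan2(v[1],v[0])%(2*np.pi)
    f=s['wrist_force'];print("t",round(s['clock'],2),"th",round(a-1.93,4),"r",np.linalg.norm(v).round(1),"z",s['eef_pos'][2].round(1),"ftan",round(float(-np.sin(a)*f[0]+np.cos(a)*f[1]),2),"frad",round(float(np.cos(a)*f[0]+np.sin(a)*f[1]),2),"fz",f[2].round(1),"gap",round(s['finger_gap'],1),"yaw-a",round(s['eef_rot'][2]%(2*np.pi)-a,3))
E
python3 -c "
from h import *
ang();arc(0.093,0.33)"
```

```text
t 13.37 th 0.0936 r 174.5 z 185.3 ftan -0.25 frad 0.05 fz 1.0 gap 44.4 yaw-a -0.008
[[0.0004, -0.0051, 0], -0.037],[[0.0001, -0.0103, 0], -0.067],[[-0.0003, -0.0154, 0], -0.096],[[-0.0009, -0.0206, 0], -0.126],[[-0.0016, -0.0257, 0], -0.155],[[-0.0025, -0.0308, 0], -0.185],[[-0.0035, -0.0359, 0], -0.215],[[-0.0047, -0.0409, 0], -0.244],
```

Emit:
send_rows --commands '[[[0.0005,-0.002,0],-0.02],[[0.0005,-0.0045,0],-0.034],[[0.0003,-0.007,0],-0.048],[[0.0001,-0.0085,0],-0.057],[[0,-0.01,0],-0.066],[[-0.0001,-0.0115,0],-0.074],[[-0.0002,-0.013,0],-0.083],[[-0.0003,-0.0145,0],-0.092]]'

```text
clock: 14.03
eef_pos: [518.4, 199.3, 186.1]
eef_rot: [3.14, 0.0, 2.11]
wrist_force: [4.5, 1.9, 4.0]
finger_gap: 44.2
```

```bash
python3 -c "
from h import *
ang();arc(0.177,0.31)"
```

```text
t 14.03 th 0.1747 r 174.7 z 186.1 ftan -4.82 frad -0.65 fz 4.0 gap 44.2 yaw-a 0.005
[[0.0003, -0.0033, 0], -0.014],[[0.0002, -0.0062, 0], -0.031],[[0.0001, -0.0091, 0], -0.047],[[-0.0001, -0.012, 0], -0.064],[[-0.0003, -0.0149, 0], -0.081],[[-0.0006, -0.0178, 0], -0.097],[[-0.0009, -0.0207, 0], -0.114],[[-0.0012, -0.0236, 0], -0.13],
```

Emit:
send_rows --commands '[[[0.0002,-0.0015,0],-0.009],[[0.0002,-0.003,0],-0.017],[[0.0002,-0.0045,0],-0.026],[[0.0001,-0.006,0],-0.034],[[0.0001,-0.0075,0],-0.043],[[0,-0.009,0],-0.05],[[0,-0.01,0],-0.056],[[0,-0.01,0],-0.056]]'

```text
clock: 14.7
eef_pos: [509.2, 194.1, 185.5]
eef_rot: [-3.141, -0.0, 2.165]
wrist_force: [2.0, 1.8, 2.2]
finger_gap: 44.0
```

```bash
python3 -c "
from h import *
ang();snap('scene','pics/s8.png');ang();crop('pics/s8.png',(230,60,350,200),4.2,'pics/s8a.png')"
```

```text
t 14.7 th 0.2348 r 175.2 z 185.5 ftan -2.66 frad 0.43 fz 2.2 gap 44.0 yaw-a 0.0
t 14.75 th 0.2348 r 175.2 z 185.4 ftan -1.32 frad 0.38 fz 2.2 gap 43.9 yaw-a 0.0
```

View pics/s8a.png

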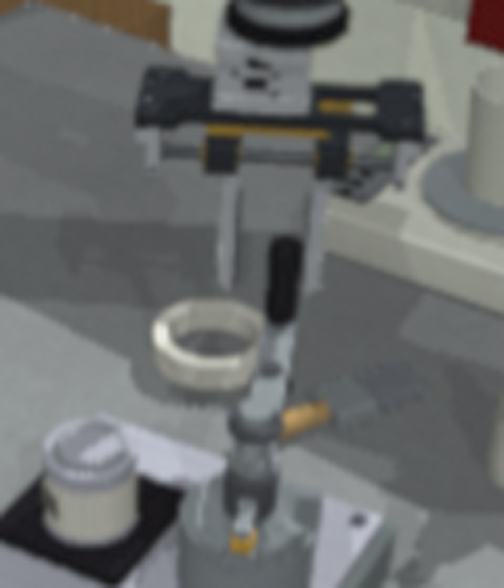

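Emit:
send_rows --commands '[[[0,-0.002,0],-0.011],[[-0.0001,-0.005,0],-0.029],[[-0.0002,-0.008,0],-0.046],[[-0.0003,-0.011,0],-0.063],[[-0.0006,-0.014,0],-0.08],[[-0.0008,-0.017,0],-0.097],[[-0.0011,-0.02,0],-0.114],[[-0.0014,-0.022,0],-0.126]]'

```text
clock: 15.42
eef_pos: [491.8, 180.4, 185.5]
eef_rot: [-3.142, 0.0, 2.292]
wrist_force: [5.1, 2.4, -0.5]
finger_gap: 44.0
```

```bash
python3 -c "
from h import *
ang()"
```

```text
t 15.42 th 0.3614 r 175.1 z 185.5 ftan -5.45 frad -1.56 fz -0.5 gap 44.0 yaw-a 0.001
```

Emit:
send_rows --commands '[[[0,-0.002,0],-0.011],[[-0.0001,-0.005,0],-0.029],[[-0.0002,-0.008,0],-0.046],[[-0.0003,-0.011,0],-0.063],[[-0.0006,-0.014,0],-0.08],[[-0.0008,-0.017,0],-0.097],[[-0.0011,-0.02,0],-0.114],[[-0.0014,-0.022,0],-0.126]]'

```text
clock: 16.08
eef_pos: [477.2, 165.6, 186.8]
eef_rot: [3.138, 0.001, 2.418]
wrist_force: [5.2, 4.6, 7.0]
finger_gap: 44.3
```

```bash
python3 -c "
from h import *
ang()"
```

```text
t 16.08 th 0.4806 r 174.8 z 186.8 ftan -6.89 frad -0.8 fz 7.0 gap 44.3 yaw-a 0.008
```

Emit:
send_rows --commands '[[[0,-0.002,-0.001],-0.011],[[-0.0001,-0.005,-0.0015],-0.025],[[-0.0002,-0.008,-0.002],-0.042],[[-0.0003,-0.011,-0.0023],-0.059],[[-0.0006,-0.014,-0.0026],-0.076],[[-0.0008,-0.017,-0.003],-0.093],[[-0.0011,-0.019,-0.0033],-0.105],[[-0.0013,-0.021,-0.0035],-0.118]]'

```text
clock: 16.75
eef_pos: [463.7, 148.7, 189.3]
eef_rot: [3.14, 0.0, 2.536]
wrist_force: [6.9, 3.6, 0.0]
finger_gap: 44.4
```

```bash
python3 -c "
from h import *
ang()"
```

```text
t 16.75 th 0.6044 r 174.9 z 189.3 ftan -6.9 frad -3.67 fz 0.0 gap 44.4 yaw-a 0.002
```

Emit:
send_rows --commands '[[[0,-0.002,-0.0003],-0.011],[[-0.0001,-0.005,-0.0007],-0.029],[[-0.0002,-0.008,-0.001],-0.046],[[-0.0003,-0.011,-0.0013],-0.063],[[-0.0006,-0.014,-0.0016],-0.08],[[-0.0008,-0.017,-0.002],-0.097],[[-0.0011,-0.02,-0.0022],-0.114],[[-0.0014,-0.022,-0.0024],-0.126]]'

```text
clock: 17.42
eef_pos: [452.2, 129.7, 191.5]
eef_rot: [3.141, 0.0, 2.662]
wrist_force: [6.2, 4.2, -2.2]
finger_gap: 44.1
```

```bash
python3 -c "
from h import *
ang()"
```

```text
t 17.42 th 0.7313 r 174.9 z 191.5 ftan -6.59 frad -3.61 fz -2.2 gap 44.1 yaw-a 0.001
```

Emit:
send_rows --commands '[[[0,-0.002,0],-0.011],[[-0.0001,-0.005,0],-0.029],[[-0.0002,-0.008,-0.0003],-0.046],[[-0.0003,-0.011,-0.0006],-0.063],[[-0.0006,-0.014,-0.001],-0.08],[[-0.0008,-0.017,-0.0013],-0.097],[[-0.0011,-0.02,-0.0016],-0.114],[[-0.0014,-0.022,-0.002],-0.126]]'

```text
clock: 18.08
eef_pos: [443.3, 109.7, 193.8]
eef_rot: [3.14, 0.001, 2.788]
wrist_force: [6.6, 3.2, -0.9]
finger_gap: 44.1
```

```bash
python3 -c "
from h import *
ang();snap('scene','pics/s9.png');ang();crop('pics/s9.png',(200,80,340,240),3.7,'pics/s9a.png')"
```

```text
t 18.08 th 0.8566 r 174.9 z 193.8 ftan -5.32 frad -5.07 fz -0.9 gap 44.1 yaw-a 0.002
t 18.13 th 0.8578 r 174.9 z 193.8 ftan -5.15 frad -3.31 fz 0.7 gap 44.1 yaw-a 0.001
```

View pics/s9a.png

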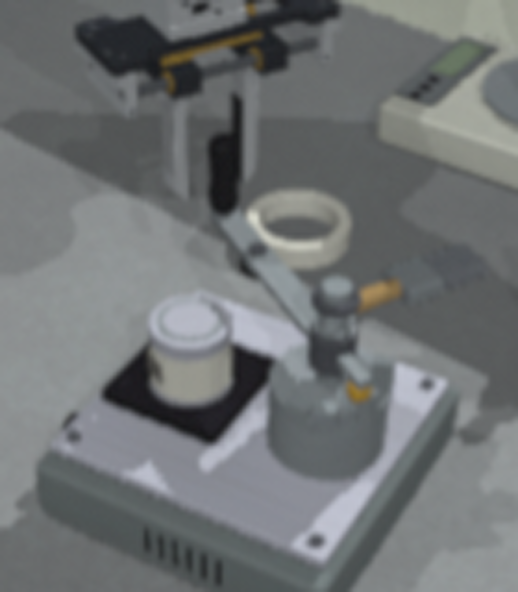

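Emit:
send_rows --commands '[[[-0.0004,-0.002,0],-0.011],[[-0.0008,-0.005,0],-0.029],[[-0.0012,-0.008,-0.0003],-0.046],[[-0.0014,-0.011,-0.0006],-0.063],[[-0.0016,-0.014,-0.001],-0.08],[[-0.0018,-0.017,-0.001],-0.097],[[-0.0021,-0.02,-0.001],-0.114],[[-0.0024,-0.022,-0.001],-0.126]]'

```text
clock: 18.8
eef_pos: [437.4, 88.1, 194.6]
eef_rot: [3.141, -0.001, 2.914]
wrist_force: [-0.7, 5.2, 3.0]
finger_gap: 44.3
```

```bash
python3 -c "
from h import *
ang()"
```

```text
t 18.8 th 0.9851 r 174.4 z 194.6 ftan -4.92 frad 1.86 fz 3.0 gap 44.3 yaw-a -0.001
```

Emit:
send_rows --commands '[[[0,-0.002,-0.0002],-0.011],[[0,-0.004,-0.0004],-0.023],[[-0.0001,-0.006,-0.0006],-0.034],[[-0.0002,-0.008,-0.0008],-0.046],[[-0.0003,-0.01,-0.001],-0.057],[[-0.0004,-0.012,-0.001],-0.069],[[-0.0005,-0.014,-0.001],-0.08],[[-0.0006,-0.015,-0.001],-0.086]]'

```text
clock: 19.47
eef_pos: [434.9, 73.0, 195.4]
eef_rot: [-3.141, -0.0, 3.0]
wrist_force: [0.5, 3.9, -3.7]
finger_gap: 44.0
```

```bash
python3 -c "
from h import *
ang();snap('scene','pics/s10.png');ang();crop('pics/s10.png',(200,80,340,240),3.7,'pics/s10a.png')"
```

```text
t 19.47 th 1.0725 r 174.1 z 195.4 ftan -3.93 frad 0.07 fz -3.7 gap 44.0 yaw-a -0.003
t 19.52 th 1.0727 r 174.1 z 195.4 ftan -1.84 frad -0.35 fz -1.4 gap 44.2 yaw-a -0.003
```

View pics/s10a.png

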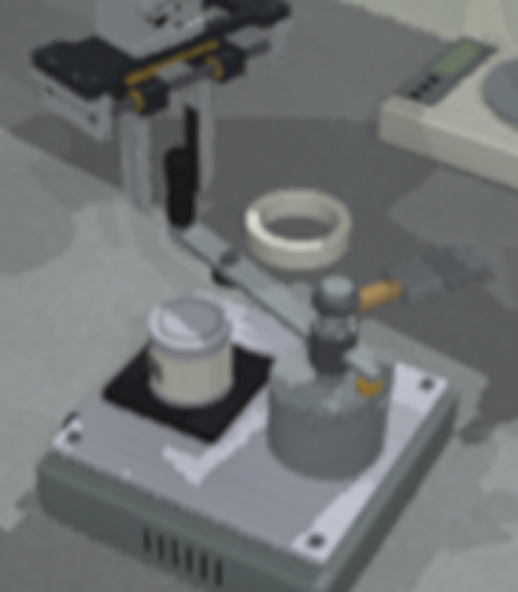

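Emit:
send_rows --commands '[[[0,-0.0015,0],-0.008],[[0,-0.003,0],-0.017],[[-0.0001,-0.0045,0],-0.026],[[-0.0001,-0.006,0],-0.034],[[-0.0002,-0.0075,0],-0.043],[[-0.0002,-0.009,0],-0.051],[[-0.0003,-0.01,0],-0.057],[[-0.0003,-0.01,0],-0.057]]'

```text
clock: 20.18
eef_pos: [433.8, 63.1, 195.5]
eef_rot: [-3.141, -0.0, 3.056]
wrist_force: [-0.7, 0.8, -0.3]
finger_gap: 44.1
```

```bash
python3 -c "
from h import *
ang()"
```

```text
t 20.18 th 1.1298 r 174.1 z 195.5 ftan -0.75 frad 0.72 fz -0.3 gap 44.1 yaw-a -0.004
```

Emit:
send_rows --commands '[[[0,-0.001,0],-0.006],[[0,-0.002,0],-0.012],[[0,-0.003,0],-0.017],[[0,-0.004,0],-0.023],[[-0.0001,-0.005,0],-0.029],[[-0.0001,-0.006,0],-0.034],[[-0.0002,-0.007,0],-0.04],[[-0.0002,-0.008,0],-0.046]]'

```text
clock: 20.85
eef_pos: [433.3, 55.3, 195.5]
eef_rot: [3.142, 0.0, 3.102]
wrist_force: [0.3, 3.3, -1.6]
finger_gap: 44.5
```

```bash
python3 -c "
from h import *
ang()"
```

```text
t 20.85 th 1.1747 r 174.1 z 195.5 ftan -3.27 frad -0.18 fz -1.6 gap 44.5 yaw-a -0.002
```

Emit:
send_rows --commands '[[[0,-0.001,0],-0.006],[[0,-0.002,0],-0.012],[[0,-0.003,0],-0.017],[[0,-0.004,0],-0.023],[[-0.0001,-0.005,0],-0.029],[[-0.0001,-0.006,0],-0.034],[[-0.0002,-0.007,0],-0.04],[[-0.0002,-0.008,0],-0.046]]'

```text
clock: 21.52
eef_pos: [433.2, 47.3, 195.5]
eef_rot: [3.142, -0.0, -3.135]
wrist_force: [1.8, 3.8, -2.0]
finger_gap: 44.0
```

```bash
python3 -c "
from h import *
ang();snap('scene','pics/s11.png');crop('pics/s11.png',(180,80,320,240),3.7,'pics/s11a.png')"
```

```text
t 21.52 th 1.2207 r 174.1 z 195.5 ftan -3.82 frad -1.83 fz -2.0 gap 44.0 yaw-a -0.002
```

View pics/s11a.png

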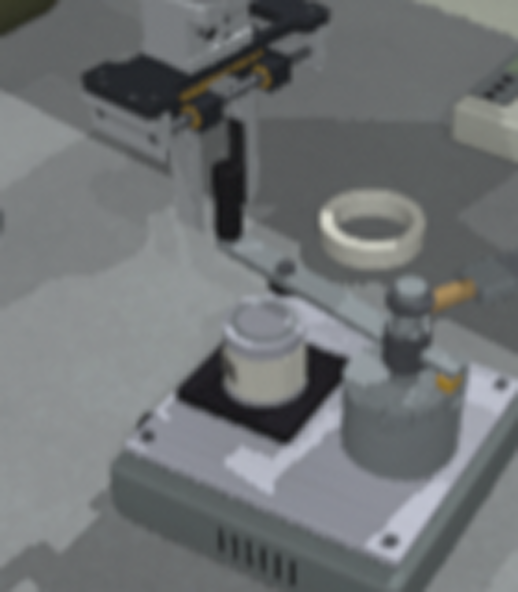

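Emit:
send_rows --commands '[[[0,-0.001,0],-0.006],[[0,-0.002,0],-0.012],[[0,-0.003,0],-0.017],[[0,-0.004,0],-0.023],[[-0.0001,-0.005,0],-0.029],[[-0.0001,-0.006,0],-0.034],[[-0.0002,-0.007,0],-0.04],[[-0.0002,-0.008,0],-0.046]]'

```text
clock: 22.23
eef_pos: [433.4, 39.3, 195.5]
eef_rot: [-3.142, -0.0, -3.089]
wrist_force: [0.1, 3.8, -2.4]
finger_gap: 44.1
```

```bash
python3 -c "
from h import *
ang()"
```

```text
t 22.23 th 1.2669 r 174.1 z 195.5 ftan -3.8 frad -0.28 fz -2.4 gap 44.1 yaw-a -0.003
```

Emit:
send_rows --commands '[[[0,-0.001,0],-0.006],[[0,-0.002,0],-0.012],[[0,-0.003,0],-0.017],[[0,-0.004,0],-0.023],[[-0.0001,-0.005,0],-0.029],[[-0.0001,-0.006,0],-0.034],[[-0.0002,-0.007,0],-0.04],[[-0.0002,-0.007,0],-0.04]]'

```text
clock: 22.9
eef_pos: [434.0, 32.2, 195.5]
eef_rot: [-3.141, -0.0, -3.049]
wrist_force: [-0.4, 2.0, -0.3]
finger_gap: 44.5
```

```bash
python3 -c "
from h import *
ang();snap('scene','pics/s12.png');ang();crop('pics/s12.png',(180,80,320,240),3.7,'pics/s12a.png')"
```

```text
t 22.9 th 1.3074 r 174.1 z 195.5 ftan -2.05 frad 0.21 fz -0.3 gap 44.5 yaw-a -0.003
t 22.95 th 1.3074 r 174.1 z 195.5 ftan -0.48 frad -0.24 fz -0.0 gap 44.3 yaw-a -0.004
```

View pics/s12a.png

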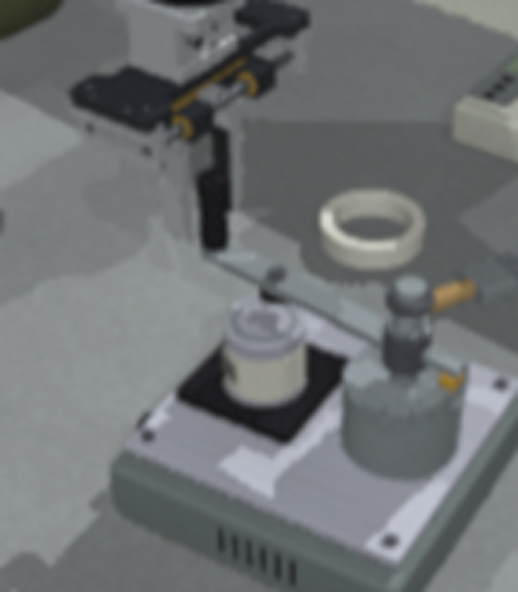

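Still on the crest, with the handle at about 1.25. I'll go on in small steps.

Emit:
send_rows --commands '[[[0,-0.001,0],-0.006],[[0,-0.002,0],-0.012],[[0,-0.003,0],-0.017],[[0,-0.004,0],-0.023],[[-0.0001,-0.005,0],-0.029],[[-0.0001,-0.006,0],-0.034],[[-0.0001,-0.006,0],-0.034],[[-0.0001,-0.006,0],-0.034]]'

```text
clock: 23.62
eef_pos: [434.8, 26.3, 195.6]
eef_rot: [-3.141, 0.0, -3.016]
wrist_force: [0.2, -0.3, 0.3]
finger_gap: 43.6
```

```bash
python3 -c "
from h import *
ang()"
```

```text
t 23.62 th 1.3418 r 174.0 z 195.6 ftan 0.28 frad -0.14 fz 0.3 gap 43.6 yaw-a -0.004
```

```bash
python3 -c "
from h import *
snap('scene','pics/s13.png');ang();crop('pics/s13.png',(180,80,320,240),3.7,'pics/s13a.png')"
```

```text
t 23.67 th 1.3414 r 174.0 z 195.6 ftan -0.32 frad -1.08 fz -0.1 gap 44.2 yaw-a -0.004
```

View pics/s13a.png

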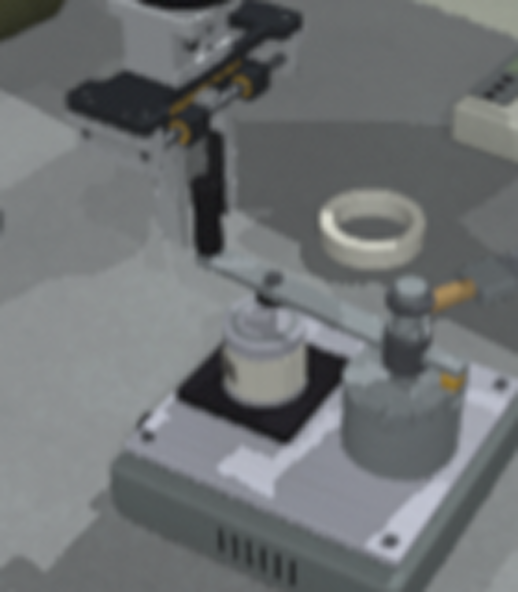

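Emit:
send_rows --commands '[[[0,-0.001,0],-0.006],[[0,-0.002,0],-0.012],[[0,-0.003,0],-0.017],[[0,-0.0035,0],-0.02],[[0,-0.004,0],-0.023],[[0,-0.0045,0],-0.026],[[-0.0001,-0.005,0],-0.029],[[-0.0001,-0.0055,0],-0.032]]'

```text
clock: 24.33
eef_pos: [435.5, 21.0, 195.5]
eef_rot: [-3.142, -0.0, -2.983]
wrist_force: [-0.0, 0.4, -1.1]
finger_gap: 44.4
```

```bash
python3 -c "
from h import *
ang()"
```

```text
t 24.33 th 1.3727 r 174.1 z 195.5 ftan -0.44 frad -0.03 fz -1.1 gap 44.4 yaw-a -0.003
```

```bash
python3 -c "
from h import *
snap('scene','pics/s14.png');ang();crop('pics/s14.png',(180,80,320,240),3.7,'pics/s14a.png')"
```

```text
t 24.38 th 1.3731 r 174.1 z 195.5 ftan -0.35 frad 0.0 fz 0.1 gap 44.2 yaw-a -0.003
```

View pics/s14a.png

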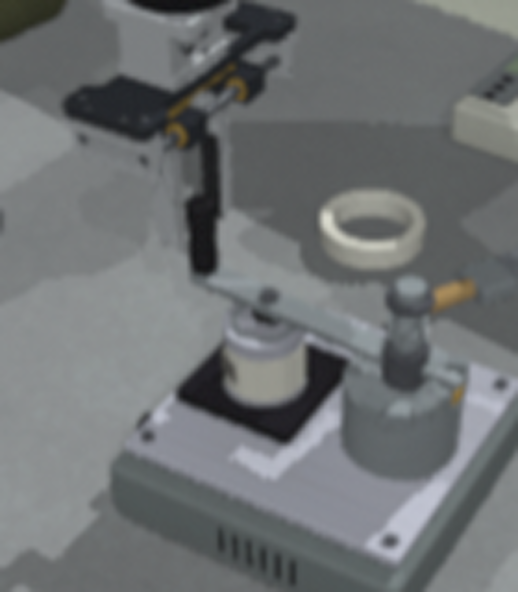

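Dropped: the handle's foot went from row 252 to 272 in the crop, and the pad is now on the lid. I'll feel gently onwards to settle it into the notch.

Emit:
send_rows --commands '[[[0,-0.0003,0],-0.002],[[0,-0.0006,0],-0.003],[[0,-0.0009,0],-0.005],[[0,-0.0012,0],-0.007],[[0,-0.0015,0],-0.009],[[0,-0.0018,0],-0.01],[[0,-0.0021,0],-0.012],[[0,-0.0024,0],-0.014]]'

```text
clock: 25.05
eef_pos: [435.9, 18.7, 195.5]
eef_rot: [3.141, 0.0, -2.969]
wrist_force: [-0.1, 1.7, 0.7]
finger_gap: 44.4
```

```bash
python3 -c "
from h import *
ang()"
```

```text
t 25.05 th 1.3859 r 174.1 z 195.5 ftan -1.7 frad -0.21 fz 0.7 gap 44.4 yaw-a -0.002
```

Emit:
send_rows --commands '[[[0,-0.0003,0],-0.002],[[0,-0.0006,0],-0.003],[[0,-0.0009,0],-0.005],[[0,-0.0012,0],-0.007],[[0,-0.0014,0],-0.008],[[0,-0.0016,0],-0.009],[[0,-0.0018,0],-0.01],[[0,-0.002,0],-0.011]]'

```text
clock: 25.72
eef_pos: [436.2, 17.4, 195.5]
eef_rot: [3.14, 0.0, -2.958]
wrist_force: [-0.7, 7.0, 0.4]
finger_gap: 44.1
```

```bash
python3 -c "
from h import *
ang()"
```

```text
t 25.72 th 1.3935 r 174.0 z 195.5 ftan -7.04 frad -0.59 fz 0.4 gap 44.1 yaw-a 0.002
```

Emit:
send_rows --commands '[[[0,-0.0001,0],0],[[0,-0.0002,0],0],[[0,-0.0003,0],0],[[0,-0.0004,0],0],[[0,-0.0004,0],0],[[0,-0.0004,0],0],[[0,-0.0004,0],0],[[0,-0.0004,0],0]]'

```text
clock: 26.38
eef_pos: [436.2, 17.1, 195.5]
eef_rot: [3.14, 0.0, -2.958]
wrist_force: [-0.8, 8.0, 1.3]
finger_gap: 44.2
```

```bash
python3 -c "
from h import *
ang();s=snap('wrist','pics/w15.png');snap('scene','pics/s15.png');ang();crop('pics/s15.png',(180,80,320,240),3.7,'pics/s15a.png')"
```

```text
t 26.38 th 1.3953 r 174.0 z 195.5 ftan -8.0 frad -0.66 fz 1.3 gap 44.2 yaw-a -0.0
t 26.48 th 1.3953 r 174.0 z 195.5 ftan -9.39 frad -1.1 fz 1.3 gap 44.0 yaw-a -0.0
```

View pics/s15a.png

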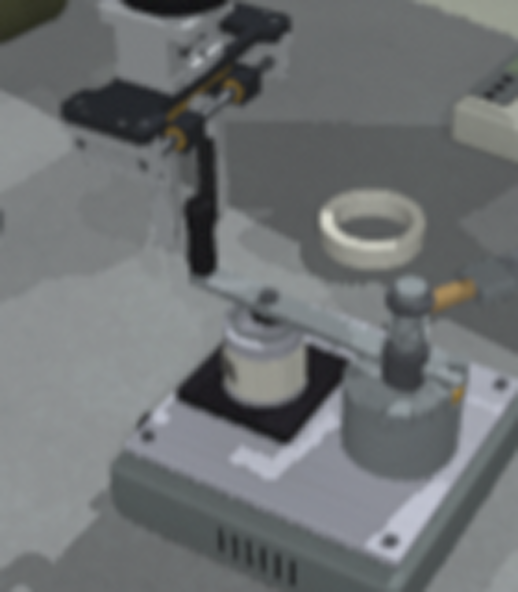

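```bash
python3 -c "
from h import *
np.set_printoptions(precision=1,suppress=True)
for t,ls in ((1.285,(10,)),(1.34,(0,-3,-5,10))):
  for l in ls:
    a=1.93+t;P=np.array([607.3+175*np.cos(a),48.9+175*np.sin(a),157+l]);print(t,l,(proj('scene',P)[0]-[180,80])*3.7)
s=ld('pics/w15.png');crop('pics/w15.png',(150,150,360,384),2.5,'pics/w15a.png')"
```

```text
1.285 10 [203.3 250.5]
1.34 0 [196.  267.6]
1.34 -3 [196.1 270.8]
1.34 -5 [196.3 273. ]
1.34 10 [195.3 256.8]
```

View pics/w15a.png

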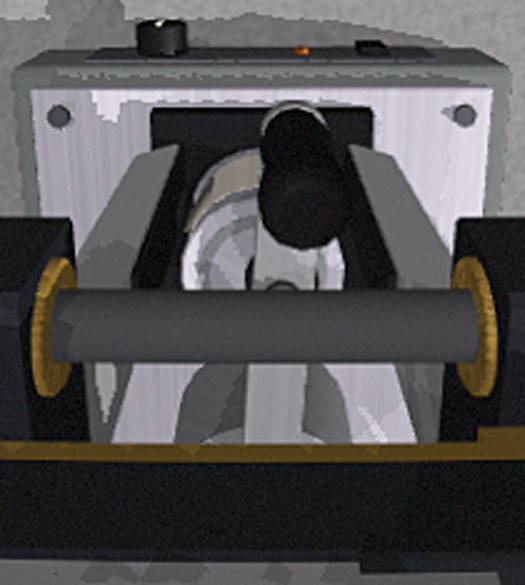

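The handle's foot fits lift −5 mm, and the push of 8 to 9 N matches the stop. Now I back off to centre the handle in the jaws and go straight up.

Emit:
send_rows --commands '[[[0,0.001,0],0],[[0,0.003,0],0],[[0,0.006,0],0],[[0,0.009,0],0],[[0,0.011,0],0],[[0,0.011,0],0],[[0,0.011,0],0],[[0,0.011,0],0]]'

```text
clock: 27.15
eef_pos: [434.3, 27.1, 195.5]
eef_rot: [-3.142, -0.0, -2.958]
wrist_force: [0.4, -0.7, -0.4]
finger_gap: 44.1
```

Emit:
send_rows --commands '[[[0,0,-0.005],0],[[0,0,-0.015],0],[[0,0,-0.03],0],[[0,0,-0.05],0],[[0,0,-0.07],0],[[0,0,-0.09],0],[[0,0,-0.1],0],[[0,0,-0.1],0]]'

```text
clock: 27.82
eef_pos: [434.9, 27.0, 297.9]
eef_rot: [-3.141, 0.004, -2.958]
wrist_force: [0.9, 0.1, 0.7]
finger_gap: 44.1
```

```bash
python3 -c "
from h import *
st();snap('wrist','pics/w16.png');snap('scene','pics/s16.png');snap('top','pics/t16.png');st();crop('pics/s16.png',(180,80,320,240),3.7,'pics/s16a.png')"
```

```text
27.82 [434.9  27.  297.9] [-3.141  0.004 -2.958] [0.9 0.1 0.7] 44.1
27.97 [434.   27.1 294.6] [ 3.141e+00 -1.000e-03 -2.958e+00] [ 0.9 -0.3  0. ] 44.4
```

View pics/s16a.png

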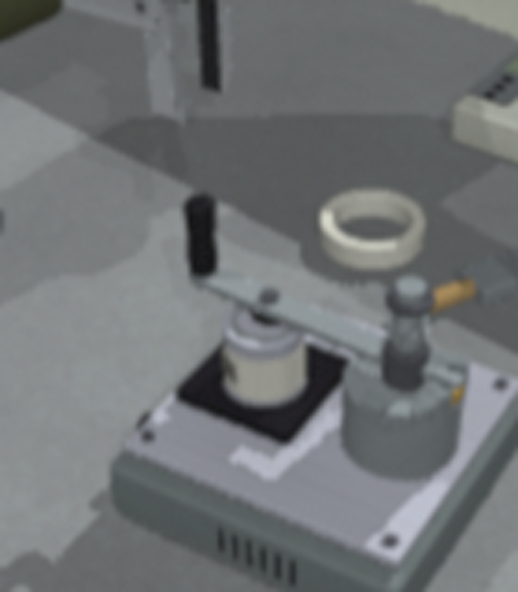

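View pics/w16.png

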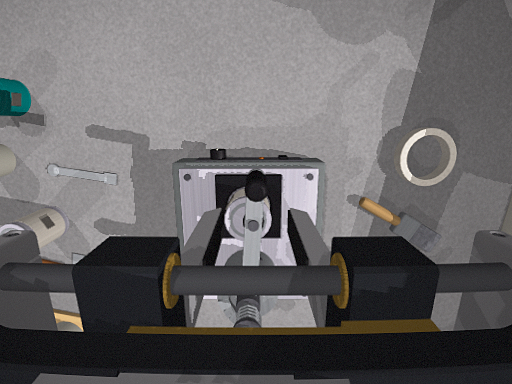

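View pics/t16.png

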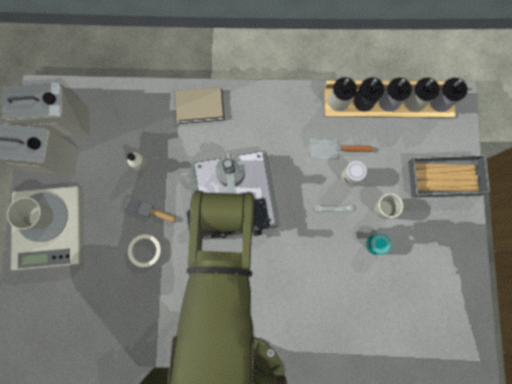

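The arm stayed in the notch when released (handle foot still at row 274), the pad is on the upright tin, the gripper is clear, and nothing else on the bench has moved.

```bash
python3 -c "
from h import *
print(manip.sign_off());st()"
```

```text
the job is handed in; nothing more can be done
None
the job is handed in; nothing more can be done
```

I set the short tin in the recess, swung the clamp arm over the cam until it dropped into the low notch, let go and lifted clear. I handed the job in at about 28 s of the 72 s; no verdict was reported.

- **Tin:** it met the floor at the expected height, TCP z 100 mm. In the pictures it stands upright, with its lower rim hidden by the block all round.
- **Clamp arm:**
  - I pushed the handle with one finger, jaws open around it. The total force read at the end of each move stayed below about 10 N. I saw no readings within a move, so brief peaks were not checked.
  - The drop came at about 1.32 rad. I then pushed on gently to 8–9 N, which I took for the stop.
  - In the scene picture the handle sits where a lift of about −5 mm would put it. It stayed there after I let go, with the pad on the lid. The pad's force on the lid could not be measured.
- **Bench:** by eye in the last top picture, the other things are where they were at the start.
- **Differences seen:** the scene camera placed the tin and seat 5–8 mm away from the top and wrist cameras, so I used the wrist figures. On the ramp the handle dragged the finger upward with about 7 N, and this stopped once I raised the tool along with it.

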